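# Park the index plunger and turn the wafer table to the red mark

### The arm

A 6-joint arm with a two-finger parallel gripper is mounted at the origin on a cart in front of the work surface, level with it; the furniture and walls round the work are solid. World frame = base frame: x ahead of the robot, y to its left, z up, the work surface at z = 0. Lengths are in m, angles in rad, forces in N, time in s.
With the tool pointing down it reaches from about 0.275 to 0.75 m from the base axis. Payload 10.2 kg.
Tool frame: the origin (TCP) lies at the very end of the fingers, on their centre line; the grasp point (between the pads) lies 19 mm behind it; z points along the fingers, y is the line along which they close (so a half turn about z gives the same grasp; the last joint's range is limited). The gripper opens to 88 mm and grips with 3 to 60 N. Pads are 18 mm wide; open, the fingers measure 123 mm over their backs; the gripper's body (75 mm by 187 mm) begins 45 mm behind the grasp point.
Start: joints at [0.999, 0.313, 1.498, -0, 1.331, -0.223], TCP at [0.179, 0.493, 0.239] pointing down, gripper open.
Joint ranges: [-2.94, 2.94], [-0.97, 2.17], [0.19, 2.56], [-1.23, 4.37], [0.02, 3.11], [-2.88, 2.88]. Speed limits (rad/s): [2.39, 2.39, 3.01, 3.14, 3.14, 3.14].

### API

Orientations are given as a 3x3 rotation matrix whose columns are the frame's x, y, z axes.
In Python, from workcell import get_state, optics, job gives the robot as it stands.
- The arm moves only by the tool servo_tool, never from a script. Its argument "moves" is a list of rows, each a list of 6 numbers: the shift along the tool's x, y, z in m, then the turn, a rotation vector about the tool's x, y, z in degrees. A call has 1 to 5 rows; each row shifts and turns the commanded pose from where the row before left it, along the tool's axes as they then stand; what a row does not reach is not made up. A row lasts 1/8 s, in which the tool goes at most 62.5 mm and 10.7 degrees, less where a joint would pass 70% of its speed; a pose out of reach is approached as far as the arm can. A call is refused whole if a number of a shift passes 0.0625 or a number of a turn 10.7, either way. A call with a gripper value outside its range is refused whole. "hand" is the finger opening in m, from 0 to 0.0881, set as the call begins (left out, the last holds). The fingers move at their own pace and stop on an object; "force" is the grip in N (left out, the last holds). Time passes only in rows, so rows that do not move let the fingers close. It gives the time, the measured TCP pose, the force, the opening and the grip force at its end, in the units of the state.
- get_state(): the state, without advancing time (a new reading comes with each control period).
- optics.capture(name): name is "scene" or "top" or "wrist"; returns a dict with "image" (400x640x3 uint8, red, green, blue), "depth" (400x640 float32, m along the optical axis (not along the pixel's ray), 0 where there is no reading), "fov_y" (degrees; the focal length in pixels is half the picture's height over the tangent of half this angle, whatever the lens; pixels are square), "cx", "cy" (the principal point, pixels), "T" (4x4, takes a point from camera to world coordinates); the wrist camera has in their place "T_tool_cam" (4x4, takes a point from camera to tool coordinates, whose origin is the TCP and whose axes are the flange's). Camera axes: x right, y down, z forward; pixel columns grow to the right and rows downward; lengths in m; the calibration is good to about 2 mm. The wrist camera is an equidistant fisheye: a pixel r from the principal point sees the ray r / f radians off the axis. A picture is of the moment at which its call begins: read the wrist's pose just before it.
- job.job_done(): hands the job in; it is judged then, once.
The state is a dict: "clock": time; "joint_pos": joint angles; "qd": joint speeds; "joint_torque": joint torques, N m; "position": TCP position; "eef_rot": TCP orientation; "ft_force": force on the tool from outside, world axes, zero at the start; "ft_torque": the same for the moment, N m; "width": finger opening in m; "gripper_force": force on a finger pad.
Only numpy, scipy, OpenCV 4.12 (cv2) and the standard library are available. Lean on these libraries where they do the work, as an engineer would, in place of code of your own. Each camera call takes 0.05 s, during which the arm holds its last target. There are 200 camera calls.

### The job

The small rotary wafer table is locked by its spring plunger. Pull the red T-handle of the plunger straight up, twist it clockwise (seen from above) and let it down into its rest notch, so that it stays retracted by itself; then turn the black drive knob until the table's pointer points at the middle of the red stud (not the blue one). Leave the plunger parked.

Things in the scene. Friction and masses are not known exactly. Their poses are not given: they have to be found in the camera images.
- index_base: Fixed grey base plate, 220 x 290 mm, top 16 mm up. Origin on the bench under it. At yaw 0 the pointer side faces -x. In its frame, mm: table axis (25, 20), plunger axis (25, 92), knob axis (25, -110). Table: steel disc of 160 mm, top 36 mm up, violet wafer on it (43 mm). Blue bracket, 50 mm high, with the plunger's castellated steel sleeve, 50 mm wide, top at 78 mm.
- plunger_grip (a point): Centre of the plunger's red T-handle, a horizontal bar 80 mm long, 16 mm wide, 18 mm high (a red collar of 22 mm sits under its middle); 105 mm above the bench while locked, i.e. 27 mm above the sleeve, 119 mm when parked. x axis along the bar, z up; along the base's x axis while locked. Pinch it across its 16 mm width from above.
- plunger_pull (a joint): Lift of the plunger, m: 0 = locked (a pin stands in the table's hole, the table and knob cannot turn), limit 0.024. A spring pulls it down with about 8 N at 0 and 11 N at full lift. The cross pin clears the sleeve's castellations above 0.018, only then can it be twisted; resting in the notch it reads 0.014. Let go unparked, it drops back.
- plunger_turn (a joint): Twist of the T-handle, rad, growing clockwise seen from above: 0 = over the deep slot (locked), 1.25 = over the rest notch, which is 4 mm deep; a stop ends the twist at 1.35. Very little friction.
- knob_grip (a point): Centre of the grip bar of the black drive knob: bar 62 mm long, 15 mm wide, 26 mm high (62 to 88 mm above the bench), pinched across its 15 mm width from above; it turns about the vertical through this point. x axis along the bar, along the base's x axis at the start. Below it: steel neck of 26 mm, and a skirt of 56 mm diameter, top 37 mm up.
- drive_knob (a joint): Knob angle, rad, 0 at the start, growing clockwise seen from above, range -1.9 to 1.9, light friction. The table turns in the same sense by 0.4 of the knob's angle. Stays where it is left.
- pointer_tip (a point): Tip of the table's black pointer, 38 mm above the bench, 92 mm from the table's axis; its frame turns with the table: -x points outward along the pointer, y across it. At the start the pointer lies along the base's -x.
- red_mark_top (a point): Top centre of the fixed red stud (12 mm diameter, 22 mm tall) standing on the base plate about 102 to 116 mm from the table's axis, about 0.35 to 0.62 rad to one side of the starting pointer (either side); top 38 mm above the bench.
- blue_mark_top (a point): The same for the blue stud, on the other side; not wanted.

How it is judged:
By the outcome, as a careful person would: the job done as asked, in the order asked, and still so for the second after the job is handed in, with the robot touching nothing.
It also fails if it takes over 64 s, if anything falls off the work surface, if the arm or the gripper's body presses on something with over 40 N, if the wrist force passes 120 N, or if a joint passes its speed limit or range.

## Working session

There is one attempt and no reset: what is moved stays moved. The work goes in short steps, Python scripts to look and compute and a tool call to move; the robot and the scene stay as the last step left them, time stands still between calls to the robot, and variables do not carry over. Pictures are saved under pics/ and viewed, at most 10 in all, crops included, and the job is handed in when it is done.

Besides the shell and the picture viewer there is one more tool, called after ">>>" in YAML: its name, and indented under it one key for each argument. servo_tool: Moves the arm, as the interface text tells. Its arguments: {"type":"object","properties":{"moves":{"type":"array","items":{"type":"array","items":{"type":"number"}}},"hand":{"type":"number"},"force":{"type":"number"}},"required":["moves"]}

```bash
mkdir -p pics; ls; cat > h.py <<'E'
import numpy as np, cv2
from workcell import get_state, optics, job
def cap(n):
    s=get_state(); c=optics.capture(n); c['s']=s
    c['f']=200/np.tan(np.radians(c['fov_y'])/2); return c
def save(c,fn): cv2.imwrite('pics/'+fn,c['image'][:,:,::-1])
def world(c):
    v,u=np.mgrid[0:400,0:640]; d=c['depth']
    P=np.stack([(u-c['cx'])/c['f']*d,(v-c['cy'])/c['f']*d,d],-1)
    return P@c['T'][:3,:3].T+c['T'][:3,3]
E
python3 - <<'E'
from h import *
c=cap('top');save(c,'top.png');print(c['T'],c['fov_y'])
c=cap('scene');save(c,'scene.png');print(c['T'])
s=get_state();print(s['clock'],s['eef_rot'],s['position'])
E
```

```text
pics
[[-1.60578178e-04 -9.90586009e-01  1.36891684e-01  4.07949774e-01]
 [-9.99793485e-01 -2.62280613e-03 -2.01521377e-02  2.36597902e-01]
 [ 2.03214660e-02 -1.36866650e-01 -9.90381017e-01  9.42420439e-01]
 [ 0.00000000e+00  0.00000000e+00  0.00000000e+00  1.00000000e+00]] 44.08882147569671
[[ 0.26961631 -0.77705277  0.56876712  0.06014626]
 [-0.96296718 -0.21687652  0.16018358  0.1094727 ]
 [-0.00111885 -0.59089218 -0.80674977  0.7821108 ]
 [ 0.          0.          0.          1.        ]]
0.1 [[-9.39780650e-01  3.41777600e-01 -6.33819555e-04]
 [ 3.41778088e-01  9.39780175e-01 -9.80020927e-04]
 [ 2.60701852e-04 -1.13763034e-03 -9.99999319e-01]] [0.17932147 0.49320443 0.23821888]
```

View pics/top.png

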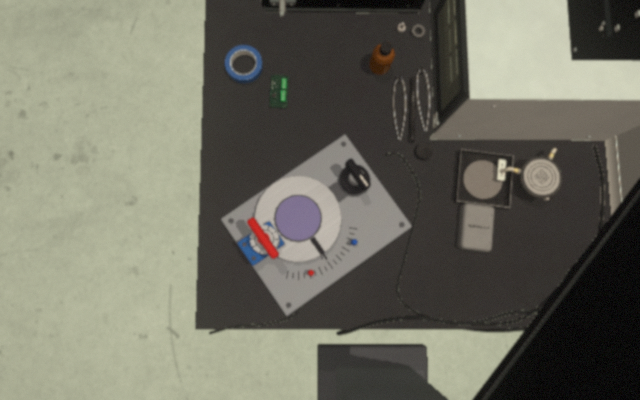

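View pics/scene.png

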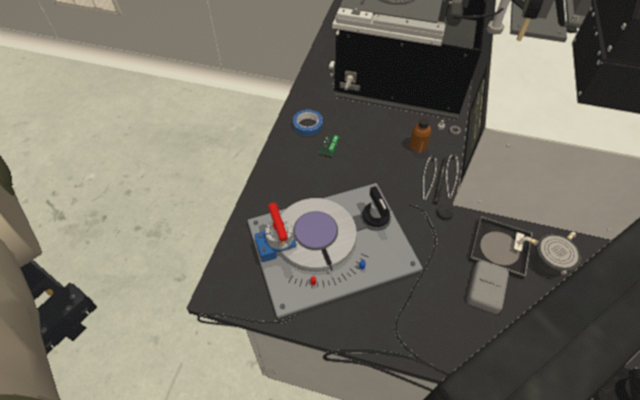

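The top view shows the T-handle at about (263,238), the knob at (354,178), the wafer at (298,218), the pointer tip at (323,257), the red stud at (310,272) and the blue stud at (354,242). The scene view agrees with this.

```bash
cat > m.py <<'E'
from h import *
import sys
def blob(c,P,m,z0,z1):
    m=m&(P[...,2]>z0)&(P[...,2]<z1); q=P[m]
    return q,m
def seg(n):
    c=cap(n);P=world(c);im=c['image'].astype(int);r,g,b=im[...,0],im[...,1],im[...,2]
    near=(abs(P[...,0]-.38)<.25)&(abs(P[...,1]-.27)<.22)
    red=(r>130)&(g<80)&(b<80)&near
    blue=(b>120)&(r<90)&near
    vio=(b>g+25)&(abs(r-g)<50)&(r>80)&near
    blk=(im.max(-1)<60)&near
    return c,P,dict(bar=(red,.085,.14),redst=(red,.02,.05),bluest=(blue,.028,.045),waf=(vio,.036,.05),knob=(blk,.07,.1),ptr=(blk,.028,.045))
if __name__=='__main__':
  for n in ('top','scene'):
    c,P,D=seg(n)
    for k,(m,a,b) in D.items():
        q,mm=blob(c,P,m,a,b)
        if len(q)<3: print(n,k,len(q)); continue
        rect=cv2.minAreaRect((q[:,:2]*1000).astype(np.float32))
        print(n,k,len(q),q.mean(0).round(4),'zmax',np.percentile(q[:,2],95).round(4),[np.round(x,1) for x in rect])
    # plate
    m=(P[...,2]>.011)&(P[...,2]<.021)&(c['image'].min(-1)>90)&(abs(P[...,0]-.38)<.25)&(abs(P[...,1]-.27)<.22)
    q=P[m]; print('plate',[np.round(x,1) for x in cv2.minAreaRect((q[:,:2]*1000).astype(np.float32))],q[:,2].mean())
E
python3 m.py
```

```text
top bar 405 [0.4633 0.2988 0.1129] zmax 0.1157 [array([463.8, 299.4]), array([78.5, 18.3]), np.float64(38.9)]
top redst 26 [0.4063 0.217  0.037 ] zmax 0.0397 [array([406.4, 217.1]), array([9. , 7.7]), np.float64(45.0)]
top bluest 18 [0.4624 0.1362 0.0369] zmax 0.0394 [array([462.4, 136. ]), array([6. , 9.3]), np.float64(89.6)]
top waf 1423 [0.5052 0.2407 0.0425] zmax 0.0451 [array([495.3, 234.4]), array([ 99.8, 177.4]), np.float64(13.2)]
top knob 229 [0.5807 0.1382 0.0855] zmax 0.0899 [array([578.7, 133.8]), array([57.8, 15.6]), np.float64(35.6)]
top ptr 352 [0.5631 0.147  0.0369] zmax 0.0408 [array([526.3, 166.4]), array([ 50.8, 175.9]), np.float64(60.8)]
plate [array([460.9, 178.2]), array([314.4, 289. ]), np.float64(35.1)] 0.01595195457814337
scene bar 318 [0.4606 0.2976 0.1145] zmax 0.1173 [array([463.2, 298.7]), array([78.1, 19. ]), np.float64(30.1)]
scene redst 27 [0.404  0.2161 0.0364] zmax 0.0397 [array([403.7, 216.7]), array([7.2, 9.2]), np.float64(15.2)]
scene bluest 21 [0.4605 0.1357 0.0378] zmax 0.0415 [array([460.9, 135.2]), array([6.1, 9.5]), np.float64(23.4)]
scene waf 1096 [0.504  0.2397 0.0443] zmax 0.0464 [array([504.2, 239.8]), array([78.3, 78.1]), np.float64(9.7)]
scene knob 211 [0.5741 0.1349 0.0845] zmax 0.0908 [array([576.4, 133.8]), array([58., 14.]), np.float64(35.8)]
scene ptr 339 [0.5493 0.1465 0.0378] zmax 0.0422 [array([525.4, 168.2]), array([ 51.4, 173.6]), np.float64(56.3)]
plate [array([499.3, 205.7]), array([220.2, 289.6]), np.float64(35.2)] 0.01758291776115468
```

>>> servo_tool:
  moves:
    - [-0.0476,-0.0121,0.007,0,0,0]
    - [-0.0476,-0.0121,0.007,0,0,0]
    - [-0.0476,-0.0121,0.007,0,0,0]
    - [-0.0476,-0.0121,0.007,0,0,0]
    - [-0.0476,-0.0121,0.007,0,0,0]
  hand: 0.088

```text
clock: 0.82
position: [0.3836, 0.3541, 0.2034]
eef_rot: [[-0.94, 0.342, -0.0], [0.342, 0.94, -0.0], [0.0, -0.0, -1.0]]
ft_force: [0.7, 0.3, -0.4]
width: 0.088
gripper_force: 0.0
```

>>> servo_tool:
  moves:
    - [-0.0476,-0.0121,0.007,0,0,0]
    - [-0.0476,-0.0121,0.007,0,0,0]
    - [0,0,0,0,0,-10]
    - [0,0,0,0,0,-10]
    - [0,0,0,0,0,-10]

```text
clock: 1.45
position: [0.4637, 0.2997, 0.1895]
eef_rot: [[-0.984, -0.179, -0.001], [-0.179, 0.984, -0.0], [0.001, -0.0, -1.0]]
ft_force: [-0.2, -0.1, 0.9]
width: 0.088
gripper_force: 0.0
```

>>> servo_tool:
  moves:
    - [0,0,0,0,0,-10]
    - [0,0,0,0,0,-10]
    - [0,0,0,0,0,-4.8]
    - [0,0,0,0,0,0]

```text
clock: 1.95
position: [0.4636, 0.2999, 0.1896]
eef_rot: [[-0.821, -0.57, -0.0], [-0.57, 0.821, -0.0], [0.0, 0.0, -1.0]]
ft_force: [0.7, -0.1, -0.1]
width: 0.0875
gripper_force: 0.0
```

```bash
cat >> h.py <<'E'
def goto(p,yang,s=None):
    """print remaining tool shift and turn about tool z to TCP p with tool y at world angle yang (deg)"""
    s=s or get_state(); R=np.array(s['eef_rot']); d=R.T@(np.array(p)-s['position'])
    a=np.degrees(np.arctan2(R[1,1],R[0,1])); t=-((yang-a+90)%180-90)
    print('clock',s['clock'],'pos',np.round(s['position'],4),'yang',a.round(2),'tilt',R[:2,2].round(4),'shift',d.round(4),'turn',t.round(2),'j6',s['joint_pos'][5].round(3),'F',np.round(s['ft_force'],1),'w',s['width'])
E
python3 - <<'E'
from h import *
goto([.4635,.2988,.160],124.8)
c=cap('wrist');save(c,'w1.png');print(c['T_tool_cam'],c['fov_y'],c['cx'],c['cy'])
E
```

```text
clock 1.95 pos [0.4636 0.2999 0.1896] yang 124.77 tilt [-0.0003 -0.0001] shift [ 0.0007 -0.0009  0.0296] turn -0.03 j6 -1.816 F [ 0.7 -0.1 -0.1] w 0.08754400200528588
[[ 3.26050635e-04 -9.53607818e-01 -3.01051530e-01  7.84669467e-02]
 [ 9.99999935e-01  3.56513725e-04 -4.62500938e-05  1.25086341e-04]
 [ 1.51433453e-04 -3.01051495e-01  9.53607872e-01 -1.46179846e-01]
 [ 0.00000000e+00  0.00000000e+00  0.00000000e+00  1.00000000e+00]] 65.70646984690485 324.0952876841865 200.9300230594193
```

View pics/w1.png

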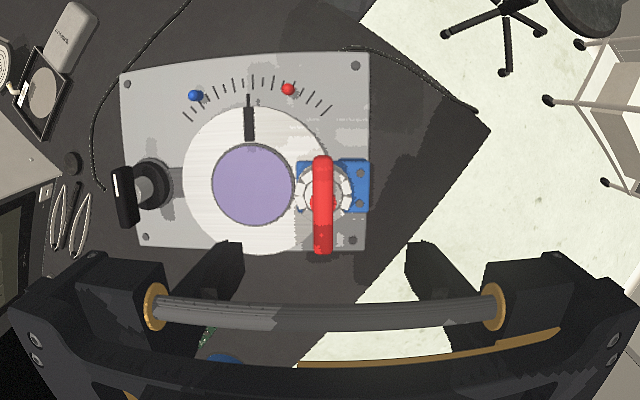

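The wrist view shows the bar centred at (322,205) between the fingers, the red stud at (288,89), the pointer tip at (249,95) and the knob bar at (124,197). I'll measure them all from this view.

```bash
cat >> h.py <<'E'
def wworld(c,zfix=None):
    v,u=np.mgrid[0:400,0:640]; x=u-c['cx'];y=v-c['cy'];r=np.hypot(x,y)+1e-9;th=r/c['f']
    ray=np.stack([x/r*np.sin(th),y/r*np.sin(th),np.cos(th)],-1)
    R=np.array(c['s']['eef_rot']);p=np.array(c['s']['position']);T=c['T_tool_cam']
    o=R@T[:3,3]+p; d=ray@(R@T[:3,:3]).T
    if zfix is None: k=c['depth']/ray[...,2]
    else: k=(zfix-o[2])/d[...,2]
    return o+d*k[...,None]
def wmeas():
    c=cap('wrist');P=wworld(c);im=c['image'].astype(int);r,g,b=im[...,0],im[...,1],im[...,2]
    near=(abs(P[...,0]-.48)<.2)&(abs(P[...,1]-.22)<.17)&(c['depth']>0); near[235:]&=(r[235:]>g[235:]+80)
    red=(r>120)&(g<90)&(b<90); blue=(b>120)&(r<100);vio=(b>g+25)&(abs(r-g)<50)&(r>80);blk=im.max(-1)<60
    out={}
    for k,m,z0,z1,zt in (('bar',red,.108,.135,.114),('redst',red,.034,.043,.038),('bluest',blue,.034,.043,.038),('waf',vio,.036,.05,.043),('knob',blk,.083,.094,.088),('ptr',blk,.033,.043,.038)):
        m=m&near&(P[...,2]>z0)&(P[...,2]<z1)
        n,l,st,_=cv2.connectedComponentsWithStats(m.astype(np.uint8))
        if k=='ptr': print(st[1:][st[1:,4]>15])
        if n<2: continue
        m=l==1+st[1:,4].argmax(); q=P[m]
        rc=cv2.minAreaRect((q[:,:2]*1000).astype(np.float32))
        out[k]=(np.array(rc[0])/1000,q)
        print(k,m.sum(),q.mean(0).round(4),'zmed',np.median(q[:,2]).round(4),[np.round(x,1) for x in rc])
    return c,P,out
E
python3 - <<'E'
from h import *
wmeas()
E
```

```text
bar 1898 [0.4601 0.2962 0.1133] zmed 0.1136 [array([462.2, 297.1]), array([78.2, 15.5]), np.float64(35.2)]
redst 97 [0.4048 0.2161 0.0367] zmed 0.0369 [array([404.8, 215.9]), array([ 9.8, 10.2]), np.float64(60.1)]
bluest 74 [0.4603 0.1362 0.0366] zmed 0.0366 [array([460.6, 135.6]), array([9.3, 9.3]), np.float64(71.9)]
waf 4819 [0.5029 0.2392 0.0427] zmed 0.0427 [array([504., 239.]), array([81. , 81.2]), np.float64(7.4)]
knob 652 [0.5772 0.135  0.0871] zmed 0.0874 [array([577.7, 133.2]), array([61.6, 15.5]), np.float64(34.0)]
[[247  94   3  13  29]
 [252 108   1  17  17]
 [133 162  34  48 815]]
ptr 815 [0.5708 0.1399 0.037 ] zmed 0.0371 [array([573.6, 138.1]), array([54.7, 40.6]), np.float64(38.6)]
```

>>> servo_tool:
  moves:
    - [0.0015,-0.001,0.02,0,0,-0.2]
    - [0,0,0.025,0,0,0]
    - [0,0,0.025,0,0,0]
    - [0,0,0.0215,0,0,0]
    - [0,0,0,0,0,0]
  hand: 0.088
  force: 40

```text
clock: 2.68
position: [0.4623, 0.298, 0.0971]
eef_rot: [[-0.82, -0.573, -0.003], [-0.573, 0.82, -0.001], [0.003, 0.001, -1.0]]
ft_force: [0.4, -0.0, 0.1]
width: 0.0878
gripper_force: 0.0
```

>>> servo_tool:
  moves:
    - [0,0,0,0,0,0]
    - [0,0,0,0,0,0]
    - [0,0,0,0,0,0]
    - [0,0,0,0,0,0]
    - [0,0,0,0,0,0]
  hand: 0.0

```text
clock: 3.3
position: [0.463, 0.2983, 0.0983]
eef_rot: [[-0.819, -0.574, 0.0], [-0.574, 0.819, 0.0], [-0.0, -0.0, -1.0]]
ft_force: [-0.0, -0.1, 0.2]
width: 0.0402
gripper_force: 0.0
```

>>> servo_tool:
  moves:
    - [0,0,0,0,0,0]
    - [0,0,0,0,0,0]
    - [0,0,0,0,0,0]
    - [0,0,0,0,0,0]

```text
clock: 3.8
position: [0.4631, 0.2983, 0.0984]
eef_rot: [[-0.819, -0.574, 0.0], [-0.574, 0.819, 0.0], [-0.0, -0.0, -1.0]]
ft_force: [-0.1, 0.5, 2.0]
width: 0.0157
gripper_force: 40.4
```

Width 15.7 mm means it holds the bar, not the collar. Lift next.

>>> servo_tool:
  moves:
    - [0,0,-0.005,0,0,0]
    - [0,0,-0.006,0,0,0]
    - [0,0,-0.006,0,0,0]
    - [0,0,-0.005,0,0,0]
    - [0,0,0,0,0,0]

```text
clock: 4.42
position: [0.4628, 0.2981, 0.1203]
eef_rot: [[-0.819, -0.574, -0.0], [-0.574, 0.819, -0.0], [0.0, 0.0, -1.0]]
ft_force: [1.4, -0.3, -12.2]
width: 0.0159
gripper_force: 40.3
```

```bash
python3 - <<'E'
from h import *
goto([.463,.2983,.120],125)
c,P,D=__import__('m').seg('scene')
for k in ('bar',):
    m,a,b=D[k]; q=P[m&(P[...,2]>.085)&(P[...,2]<.16)]; print(np.percentile(q[:,2],[5,50,95]))
E
```

```text
clock 4.425 pos [0.4628 0.2981 0.1203] yang 125.02 tilt [-0.0004 -0.0002] shift [-0.0003 -0.      0.0003] turn 0.02 j6 -1.822 F [  1.4  -0.3 -12.2] w 0.015891162663514147Traceback (most recent call last):
  File "<stdin>", line 5, in <module>
    return _quantile_unchecked(
        a, q, axis, out, overwrite_input, method, keepdims, weights)
    return _ureduce(a,
                    func=_quantile_ureduce_func,
    ...<5 lines>...
                    overwrite_input=overwrite_input,
                    method=method)
    r = func(a, **kwargs)
    result = _quantile(arr,
                       quantiles=q,
    ...<2 lines>...
                       out=out,
                       weights=wgt)
    slices_having_nans = np.isnan(arr[-1, ...])
                                  ~~~^^^^^^^^^
IndexError: index -1 is out of bounds for axis 0 with size 0
```

Spring force is about 11 N at 22 mm lift. Now twist clockwise by 71.6° (+ about tool z).

>>> servo_tool:
  moves:
    - [0,0,0,0,0,6]
    - [0,0,0,0,0,8]
    - [0,0,0,0,0,8]
    - [0,0,0,0,0,8]
    - [0,0,0,0,0,8]

```text
clock: 5.1
position: [0.4628, 0.2983, 0.1199]
eef_rot: [[-0.998, 0.057, -0.001], [0.057, 0.998, -0.0], [0.001, -0.0, -1.0]]
ft_force: [1.5, 0.0, -10.6]
width: 0.0157
gripper_force: 40.3
```

```bash
python3 - <<'E'
from h import *
goto([.463,.2983,.120],125-71.6); print(get_state()['ft_torque'])
E
```

```text
clock 5.1 pos [0.4628 0.2983 0.1199] yang 86.75 tilt [-0.0006 -0.    ] shift [-0.0002  0.     -0.0001] turn 33.35 j6 -1.155 F [  1.5   0.  -10.6] w 0.015687158240110747
[ 0.20764878 -0.38749341  0.02492253]
```

>>> servo_tool:
  moves:
    - [0,0,0,0,0,8]
    - [0,0,0,0,0,8]
    - [0,0,0,0,0,8]
    - [0,0,0,0,0,9.6]
    - [0,0,0,0,0,0]

```text
clock: 5.72
position: [0.4628, 0.2983, 0.1199]
eef_rot: [[-0.804, 0.595, -0.0], [0.595, 0.804, 0.0], [0.0, -0.0, -1.0]]
ft_force: [2.4, 1.8, -11.1]
width: 0.0156
gripper_force: 40.1
```

```bash
python3 - <<'E'
from h import *
goto([.463,.2983,.120],125-71.6); print(get_state()['ft_torque'])
E
```

```text
clock 5.725 pos [0.4628 0.2983 0.1199] yang 53.5 tilt [-0.0005  0.0001] shift [-0.0002  0.0001 -0.0001] turn 0.1 j6 -0.574 F [  2.4   1.8 -11.1] w 0.015581789382017245
[ 0.29681579 -0.42150702 -0.04241993]
```

>>> servo_tool:
  moves:
    - [0,0,0.003,0,0,0]
    - [0,0,0.003,0,0,0]
    - [0,0,0.002,0,0,0]
    - [0,0,0.001,0,0,0]
    - [0,0,0,0,0,0]

```text
clock: 6.35
position: [0.4631, 0.2983, 0.1121]
eef_rot: [[-0.803, 0.596, 0.001], [0.596, 0.803, 0.0], [-0.001, 0.001, -1.0]]
ft_force: [-2.6, -1.0, 2.9]
width: 0.0161
gripper_force: 40.8
```

The force reversed at 14 mm lift, so it is seated in the notch. Release and rise.

>>> servo_tool:
  moves:
    - [0,0,0,0,0,0]
    - [0,0,0,0,0,0]
    - [0,0,0,0,0,0]
    - [0,0,-0.03,0,0,0]
    - [0,0,-0.05,0,0,0]
  hand: 0.088

```text
clock: 6.98
position: [0.4624, 0.2979, 0.191]
eef_rot: [[-0.803, 0.596, -0.003], [0.596, 0.803, -0.001], [0.002, -0.003, -1.0]]
ft_force: [1.0, 0.8, 0.3]
width: 0.0633
gripper_force: 0.0
```

>>> servo_tool:
  moves:
    - [0,0,0,0,0,0]
    - [0,0,0,0,0,0]

```text
clock: 7.22
position: [0.4627, 0.2981, 0.1904]
eef_rot: [[-0.803, 0.596, -0.001], [0.596, 0.803, -0.0], [0.001, -0.001, -1.0]]
ft_force: [-0.3, 1.2, -0.6]
width: 0.0834
gripper_force: 0.0
```

```bash
python3 - <<'E'
from h import *
c,P,o=wmeas(); save(c,'w2.png')
goto([.5777,.1336,.160],125)
E
```

```text
bar 2168 [0.4595 0.3006 0.1265] zmed 0.1272 [array([461.7, 298.7]), array([20.9, 77.7]), np.float64(53.1)]
redst 71 [0.4047 0.2169 0.0366] zmed 0.0367 [array([404.6, 216.5]), array([10.1,  9.3]), np.float64(13.2)]
waf 716 [0.4769 0.2477 0.0427] zmed 0.0427 [array([473.9, 246.8]), array([47.5, 22.8]), np.float64(54.8)]
[[223 222  12   4  23]
 [235 223  29  10  37]]
ptr 37 [0.4507 0.2074 0.0395] zmed 0.0397 [array([451. , 207.3]), array([31.5,  1.9]), np.float64(34.4)]
clock 7.275 pos [0.4625 0.298  0.19  ] yang 53.42 tilt [-0.0019 -0.0008] shift [-0.1905 -0.0633  0.0299] turn -71.58 j6 -0.573 F [-0.2 -0.4 -0.9] w 0.08692922192524219
```

View pics/w2.png

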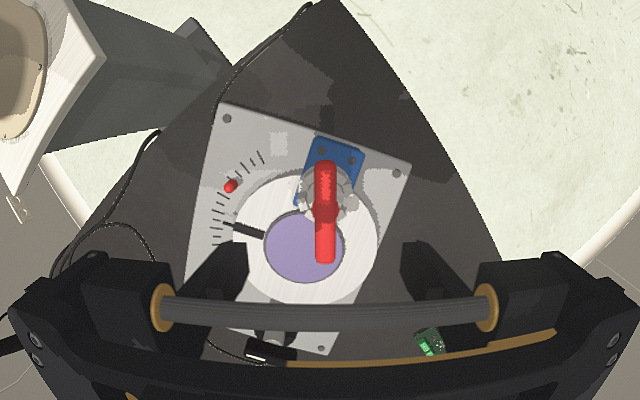

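The handle is parked, with its top at 127 mm and turned 72°. Next, the knob.

>>> servo_tool:
  moves:
    - [-0.0476,-0.0158,0,0,0,-8]
    - [-0.0476,-0.0158,0,0,0,0]
    - [-0.0476,-0.0158,0,0,0,0]
    - [-0.0476,-0.0158,0,0,0,0]
    - [0,0,0,0,0,-10]

```text
clock: 7.9
position: [0.5957, 0.1444, 0.189]
eef_rot: [[-0.948, 0.319, -0.003], [0.319, 0.948, -0.001], [0.002, -0.001, -1.0]]
ft_force: [-0.8, 1.2, -0.1]
width: 0.0877
gripper_force: 0.0
```

>>> servo_tool:
  moves:
    - [0,0,0,0,0,-10]
    - [0,0,0,0,0,-10]
    - [0,0,0,0,0,-10]
    - [0,0,0,0,0,-10]
    - [0,0,0,0,0,-10]

```text
clock: 8.52
position: [0.594, 0.1472, 0.1896]
eef_rot: [[-0.85, -0.526, -0.003], [-0.526, 0.85, -0.0], [0.002, 0.001, -1.0]]
ft_force: [-0.6, 0.6, -0.1]
width: 0.088
gripper_force: 0.0
```

>>> servo_tool:
  moves:
    - [0,0,0,0,0,-3.6]
    - [0,0,0,0,0,0]

```text
clock: 8.78
position: [0.5941, 0.1472, 0.1899]
eef_rot: [[-0.819, -0.573, -0.002], [-0.573, 0.819, -0.0], [0.002, 0.001, -1.0]]
ft_force: [-0.3, -0.3, 0.2]
width: 0.0884
gripper_force: 0.0
```

```bash
python3 - <<'E'
from h import *
c,P,o=wmeas()
goto([.5776,.1335,.065],125)
E
```

```text
bar 1375 [0.4649 0.2925 0.1249] zmed 0.1267 [array([462.5, 295.5]), array([17.1, 79.2]), np.float64(54.5)]
redst 71 [0.4062 0.2144 0.0368] zmed 0.037 [array([405.3, 214.9]), array([ 9.6, 10.8]), np.float64(42.0)]
bluest 89 [0.4617 0.1346 0.0368] zmed 0.0367 [array([461.6, 134.8]), array([ 9.2, 10. ]), np.float64(38.5)]
waf 3839 [0.5026 0.2371 0.0427] zmed 0.0427 [array([504.2, 238.6]), array([80.1, 81. ]), np.float64(36.7)]
knob 842 [0.5777 0.1321 0.0874] zmed 0.0876 [array([578.1, 132. ]), array([60.3, 15.1]), np.float64(35.3)]
[[446  79  10  45 310]
 [328 138  19  53 397]
 [293 159  19  31 130]]
ptr 397 [0.5681 0.143  0.0372] zmed 0.0371 [array([568.4, 145.8]), array([52.4, 17. ]), np.float64(37.5)]
clock 8.825 pos [0.5942 0.1472 0.1901] yang 124.94 tilt [-0.0019 -0.0001] shift [ 0.0212 -0.0019  0.1252] turn -0.06 j6 -2.129 F [-0.4  0.8 -1. ] w 0.08779000987774953
```

>>> servo_tool:
  moves:
    - [0.0213,-0.0024,0,0,0,0]
    - [0,0,0.04,0,0,0]
    - [0,0,0.04,0,0,0]
    - [0,0,0.03,0,0,0]
    - [0,0,0.015,0,0,0]

```text
clock: 9.45
position: [0.5777, 0.133, 0.0644]
eef_rot: [[-0.82, -0.573, -0.003], [-0.573, 0.82, -0.0], [0.002, 0.001, -1.0]]
ft_force: [0.8, -0.6, 1.5]
width: 0.0882
gripper_force: 0.0
```

>>> servo_tool:
  moves:
    - [0,0,0,0,0,0]
    - [0,0,0,0,0,0]
    - [0,0,0,0,0,0]
    - [0,0,0,0,0,0]
    - [0,0,0,0,0,0]
  hand: 0.0
  force: 25

```text
clock: 10.07
position: [0.5785, 0.1331, 0.0665]
eef_rot: [[-0.819, -0.574, 0.0], [-0.574, 0.819, 0.0], [-0.0, -0.0, -1.0]]
ft_force: [-0.3, 0.3, 0.8]
width: 0.0401
gripper_force: 0.0
```

>>> servo_tool:
  moves:
    - [0,0,0,0,0,0]
    - [0,0,0,0,0,0]
    - [0,0,0,0,0,0]
    - [0,0,0,0,0,0]

```text
clock: 10.58
position: [0.5788, 0.1326, 0.0663]
eef_rot: [[-0.819, -0.574, 0.001], [-0.574, 0.819, -0.001], [-0.0, -0.001, -1.0]]
ft_force: [2.4, -4.4, -0.8]
width: 0.0148
gripper_force: 25.0
```

```bash
python3 - <<'E'
from h import *
goto([.5778,.1330,.065],125)
c=cap('wrist');save(c,'w3.png')
E
```

```text
clock 10.575 pos [0.5788 0.1326 0.0663] yang 125.0 tilt [ 0.0007 -0.0006] shift [0.0006 0.0009 0.0013] turn 0.0 j6 -2.153 F [ 2.4 -4.4 -0.8] w 0.014810058124860583
```

View pics/w3.png

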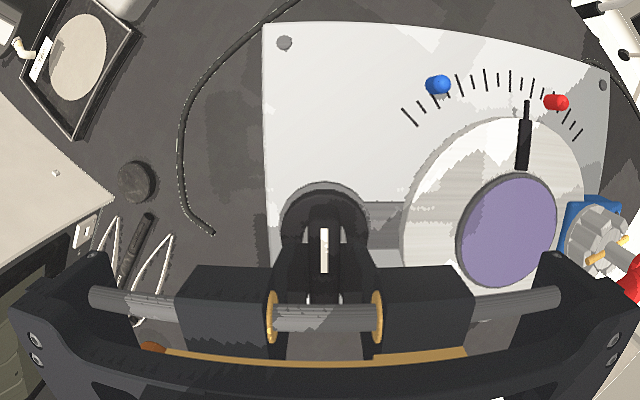

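The knob bar is pinched, 14.8 mm wide. The pointer tip is at (525,105) and the red stud at (556,102). The red stud is about 21.8° clockwise, so the knob needs about +54°.

>>> servo_tool:
  moves:
    - [0,-0.0005,0,0,0,6]
    - [0,0,0,0,0,8]
    - [0,0,0,0,0,8]
    - [0,0,0,0,0,8]
    - [0,0,0,0,0,8]

```text
clock: 11.25
position: [0.5787, 0.1329, 0.0662]
eef_rot: [[-0.998, 0.057, 0.0], [0.057, 0.998, 0.0], [0.0, 0.0, -1.0]]
ft_force: [1.6, -0.7, -0.9]
width: 0.0144
gripper_force: 25.0
```

>>> servo_tool:
  moves:
    - [0,0,0,0,0,8]
    - [0,0,0,0,0,8]
    - [0,0,0,0,0,0]

```text
clock: 11.62
position: [0.5787, 0.133, 0.0663]
eef_rot: [[-0.946, 0.324, 0.0], [0.324, 0.946, 0.001], [0.0, 0.001, -1.0]]
ft_force: [0.9, 0.2, -0.6]
width: 0.0147
gripper_force: 25.0
```

```bash
python3 - <<'E'
from h import *
goto([.5786,.1328,.065],71)
c=cap('wrist');save(c,'w4.png')
c=cap('top'); cv2.imwrite('pics/t4.png',cv2.resize(c['image'][150:330,200:420,::-1],None,fx=3,fy=3,interpolation=cv2.INTER_CUBIC))
E
```

```text
clock 11.625 pos [0.5787 0.133  0.0663] yang 71.08 tilt [0.0002 0.0006] shift [ 0.     -0.0002  0.0013] turn 0.08 j6 -1.212 F [ 0.9  0.2 -0.6] w 0.01466696958933071
```

View pics/t4.png

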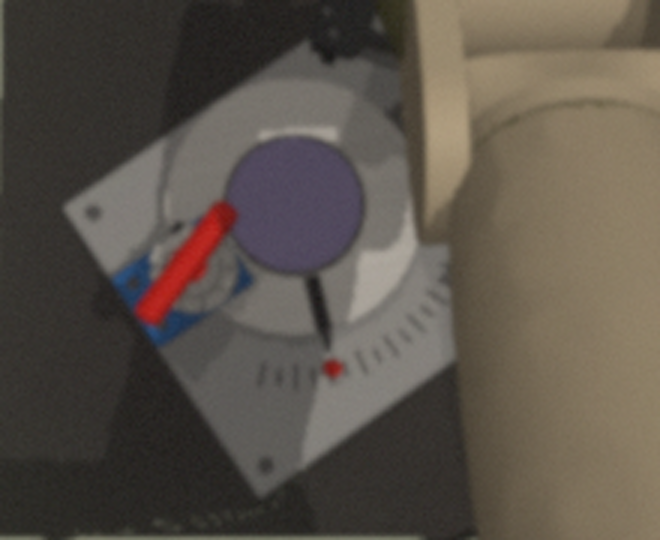

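The top view shows the pointer at (318,310 to 330,348) aimed close to the red stud at (332,368), and the handle parked. I'll measure this finely with the wrist camera.

```bash
cat > fine.py <<'E'
from h import *
c=cap('wrist');P=wworld(c);Z=wworld(c,.038);im=c['image'].astype(int);r,g,b=im[...,0],im[...,1],im[...,2]
near=(abs(P[...,0]-.45)<.11)&(abs(P[...,1]-.225)<.1)&(c['depth']>0)
red=(r>110)&(g<90)&(b<90)&near&(P[...,2]>.0335)&(P[...,2]<.043)&(np.hypot(P[...,0]-.405,P[...,1]-.216)<.02)
s=Z[red][:,:2]; sc,rad=cv2.minEnclosingCircle((s*1000).astype(np.float32)); 
ax=np.array([.5041,.2392])
Zw=wworld(c,.043);vio=(b>g+25)&(abs(r-g)<50)&(r>60)&(P[...,2]>.039)&(P[...,2]<.047)&(np.hypot(P[...,0]-.504,P[...,1]-.239)<.06)
cn=max(cv2.findContours(vio.astype(np.uint8),cv2.RETR_EXTERNAL,cv2.CHAIN_APPROX_NONE)[0],key=len)[:,0]
el=cv2.fitEllipse((Zw[cn[:,1],cn[:,0],:2]*1000).astype(np.float32)); print('wafer ellipse',el)
R=Z[...,:2]-ax; rr=np.hypot(R[...,0],R[...,1])
pt=(im.max(-1)<70)&near&(rr>.05)&(rr<.093)&(P[...,2]>.034)&(abs((np.degrees(np.arctan2(R[...,1],R[...,0]))%360)-193.3)<12)
n,l,st,_=cv2.connectedComponentsWithStats(pt.astype(np.uint8));m=l==1+st[1:,4].argmax()
q=Z[m][:,:2]; vx,vy,x0,y0=cv2.fitLine((q*1000).astype(np.float32),cv2.DIST_HUBER,0,.01,.01).ravel()
d=np.array([vx,vy]); d*=np.sign(-d[0]); 
print('stud',sc,rad,s.mean(0)*1000,red.sum(),'ptr n',m.sum(),'r',rr[m].min(),rr[m].max())
for nm,S in (('circ',np.array(sc)),('mean',s.mean(0)*1000)):
  for an,A in (('ax',ax*1000),('waf',np.array(el[0]))):
    an_s=np.degrees(np.arctan2(*(S-A)[::-1]))%360; ang_q=np.degrees(np.arctan2(*(q.mean(0)*1000-A)[::-1]))%360
    print(nm,an,'stud',an_s.round(2),'ptr centroid',ang_q.round(2),'line dir',(np.degrees(np.arctan2(d[1],d[0]))%360).round(2),
     'stud off line mm',(d[0]*(S-[x0,y0])[1]-d[1]*(S-[x0,y0])[0]).round(2),'axis off line',(d[0]*(A-[x0,y0])[1]-d[1]*(A-[x0,y0])[0]).round(2))
E
python3 fine.py
```

```text
wafer ellipse ((504.2161865234375, 238.86614990234375), (80.51177978515625, 80.64168548583984), 1.6682698726654053)Traceback (most recent call last):
  File "fine.py", line 12, in <module>
    n,l,st,_=cv2.connectedComponentsWithStats(pt.astype(np.uint8));m=l==1+st[1:,4].argmax()
                                                                          ~~~~~~~~~~~~~~~^^
ValueError: attempt to get argmax of an empty sequence
```

View pics/w4.png

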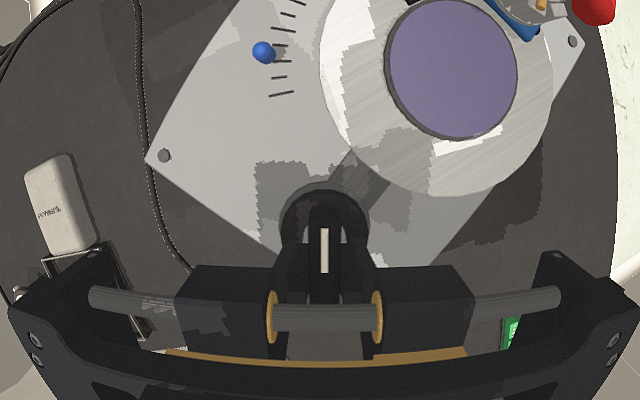

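The pointer is out of the wrist view at this angle, since only the blue stud at (264,52) shows. I'll release, rise and turn back to look.

>>> servo_tool:
  moves:
    - [0,0,0,0,0,0]
    - [0,0,0,0,0,0]
    - [0,0,0,0,0,0]
    - [0,0,0,0,0,0]
    - [0,0,-0.04,0,0,0]
  hand: 0.088

```text
clock: 12.4
position: [0.5772, 0.1325, 0.1043]
eef_rot: [[-0.946, 0.325, -0.006], [0.325, 0.946, -0.0], [0.006, -0.002, -1.0]]
ft_force: [1.1, 0.4, 0.5]
width: 0.0628
gripper_force: 0.0
```

>>> servo_tool:
  moves:
    - [0,0,-0.05,0,0,0]
    - [0,0,-0.035,0,0,-9]
    - [0,0,0,0,0,-9]
    - [0,0,0,0,0,-9]
    - [0,0,0,0,0,-9]

```text
clock: 13.02
position: [0.5786, 0.1326, 0.1913]
eef_rot: [[-0.955, -0.298, -0.0], [-0.298, 0.955, -0.0], [0.0, -0.0, -1.0]]
ft_force: [-0.3, -1.4, 0.3]
width: 0.0879
gripper_force: 0.0
```

>>> servo_tool:
  moves:
    - [0,0,0,0,0,-9]
    - [0,0,0,0,0,-9]
    - [0,0,0,0,0,0]
    - [0,0,0,0,0,0]

```text
clock: 13.52
position: [0.5787, 0.1326, 0.1912]
eef_rot: [[-0.821, -0.571, -0.0], [-0.571, 0.821, 0.0], [0.0, 0.0, -1.0]]
ft_force: [-0.0, -0.3, 0.3]
width: 0.088
gripper_force: 0.0
```

```bash
python3 fine.py; python3 - <<'E'
from h import *
c=cap('wrist');save(c,'w5.png'); goto([.5786,.1328,.065],71)
E
```

```text
wafer ellipse ((501.704345703125, 238.96090698242188), (74.6613540649414, 78.84841918945312), 172.81451416015625)
stud (406.48590087890625, 213.669677734375) 5.575955867767334 [406.49419523 213.56591503] 73 ptr n 258 r 0.050197346318000935 0.09157625364805842
circ ax stud 194.66 ptr centroid 193.51 line dir 193.45 stud off line mm 2.04 axis off line -0.09
circ waf stud 194.88 ptr centroid 193.8 line dir 193.45 stud off line mm 2.04 axis off line -0.42
mean ax stud 194.72 ptr centroid 193.51 line dir 193.45 stud off line mm 2.14 axis off line -0.09
mean waf stud 194.93 ptr centroid 193.8 line dir 193.45 stud off line mm 2.14 axis off line -0.42
clock 13.625 pos [0.5787 0.1326 0.1912] yang 124.91 tilt [-0.0001 -0.    ] shift [-0.      0.0002  0.1262] turn 53.91 j6 -2.152 F [ 0.2  0.4 -0. ] w 0.08809145649532756
```

View pics/w5.png

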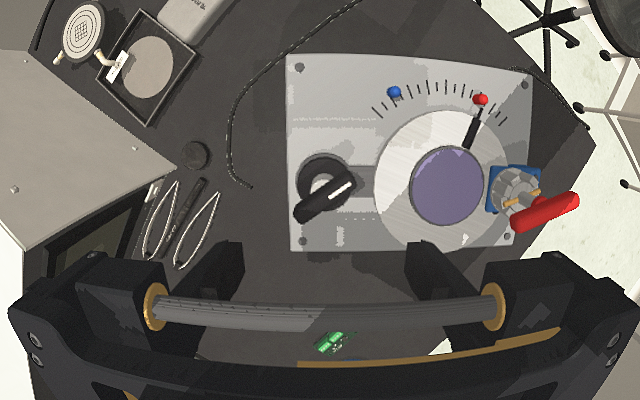

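The camera sees the stud at a slant, so its side may bias the result. I'll move the wrist camera to straight above the stud and pointer to measure fairly.

>>> servo_tool:
  moves:
    - [-0.0024,0.053,0,0,0,0]
    - [-0.0024,0.053,0,0,0,0]
    - [-0.0024,0.053,0,0,0,0]
    - [0,0,0,0,0,0]
    - [0,0,0,0,0,0]

```text
clock: 14.25
position: [0.4938, 0.2665, 0.1913]
eef_rot: [[-0.819, -0.573, 0.0], [-0.573, 0.819, -0.0], [-0.0, -0.0, -1.0]]
ft_force: [0.0, -0.1, -0.2]
width: 0.088
gripper_force: 0.0
```

```bash
python3 fine.py; python3 - <<'E'
from h import *
c=cap('wrist');goto([.5786,.1328,.065],71);np.save('w6.npy',c['image'])
Z=wworld(c,.038); i=np.hypot(Z[...,0]-.405,Z[...,1]-.216).argmin(); v,u=divmod(i,640); print(u,v)
a,b=max(0,u-60),max(0,v-30)
cv2.imwrite('pics/w6.png',cv2.resize(c['image'][b:b+100,a:a+130,::-1],None,fx=5,fy=5,interpolation=cv2.INTER_CUBIC))
E
```

```text
wafer ellipse ((504.01025390625, 238.86813354492188), (79.6756591796875, 80.47276306152344), 51.940101623535156)
stud (405.4438171386719, 215.82191467285156) 5.585301876068115 [405.37514262 215.59005383] 100 ptr n 275 r 0.050122875044096106 0.09117802279102362
circ ax stud 193.33 ptr centroid 193.5 line dir 193.61 stud off line mm -0.34 axis off line 0.14
circ waf stud 193.16 ptr centroid 193.24 line dir 193.61 stud off line mm -0.34 axis off line 0.44
mean ax stud 193.45 ptr centroid 193.5 line dir 193.61 stud off line mm -0.14 axis off line 0.14
mean waf stud 193.28 ptr centroid 193.24 line dir 193.61 stud off line mm -0.14 axis off line 0.44
clock 14.35 pos [0.4941 0.266  0.1911] yang 124.91 tilt [ 0.     -0.0002] shift [ 0.0069 -0.1575  0.1262] turn 53.91 j6 -1.895 F [-0.2  0.2 -0.7] w 0.0880828998809354
334 82
```

View pics/w6.png

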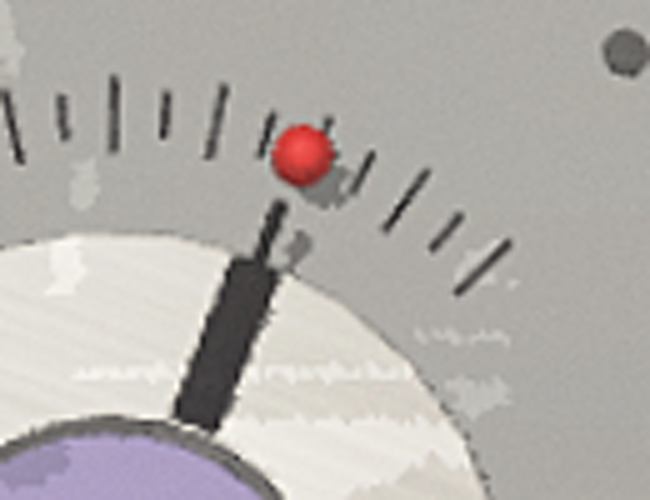

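The zoomed view from above shows the pointer (base (194,418), tip (280,202)) extended to about (299,155). The stud centre is at (302,155), so the miss is under 1 mm. The handle is parked and the arm is clear.

```bash
python3 -c "
from h import *
wmeas(); print(job.job_done())" | grep -v ptr
```

```text
bar 2435 [0.4619 0.2954 0.1253] zmed 0.127 [array([462.1, 296.4]), array([18. , 78.7]), np.float64(54.8)]
redst 96 [0.405  0.2158 0.0367] zmed 0.037 [array([404.7, 215.8]), array([ 9.9, 10.3]), np.float64(16.5)]
bluest 82 [0.4605 0.1361 0.037 ] zmed 0.037 [array([460.9, 136.1]), array([9.5, 9.7]), np.float64(75.7)]
waf 4989 [0.5024 0.2381 0.0427] zmed 0.0427 [array([504.1, 238.7]), array([80. , 81.7]), np.float64(39.6)]
knob 723 [0.5771 0.1341 0.0874] zmed 0.0876 [array([578.3, 133.2]), array([15.7, 61.9]), np.float64(71.5)]
[[325  93   6  11  19]
 [157 155  46  50 928]]
the job is handed in; nothing more can be done
None
```

The plunger is parked in its rest notch, the pointer aims within about 1 mm of the red stud's middle, and I handed the job in at about 14 s with the gripper open and clear of everything.

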